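# Clamp the whetstone until the knob clicks

## Robot

A 6-joint arm with a two-finger parallel gripper is mounted at the origin on the work surface. World frame = base frame: x ahead of the robot, y to its left, z up, the work surface at z = 0. Lengths are in mm, angles in rad, forces in N, time in s.
With the tool pointing down it reaches from about 400 to 925 mm from the base axis. Payload 12.5 kg.
Tool frame: the origin (TCP) lies between the finger pads; the fingertips stand 19 mm ahead of it and the grasp point (between the pads) is the TCP (env.tips_ahead is the distance from the TCP to the fingertips, in mm); z points along the fingers, y is the line along which they close (so a half turn about z gives the same grasp; the last joint's range is limited). The gripper opens to 95 mm and grips with 3 to 60 N. Pads are 20 mm wide; open, the fingers measure 119 mm over their backs; the gripper's body (75 mm by 180 mm) begins 59 mm behind the grasp point.
Start: joints at [-1.226, 0.491, 1.559, -0, 1.092, -0.106], TCP at [272.328, -562.57, 206.261] pointing down, gripper open.
Joint ranges: [-3.1, 3.1], [-0.84, 2.19], [0.05, 2.79], [-1.13, 4.28], [0.06, 2.93], [-2.69, 2.69]. Speed limits (rad/s): [2.22, 2.22, 2.79, 3.14, 3.14, 3.14].

## Interface

Orientations are given as [roll, pitch, yaw] about the fixed x, y, z axes, in that order (R = Rz(yaw) Ry(pitch) Rx(roll)).
In Python, from cell import env gives the robot as it stands.
- The arm moves only by the shell command python3 -m crank 'ROWS'. ROWS is JSON, a list of rows, each a list of 5 numbers: the shift along the tool's x, y, z in mm, then the turn about the tool's z in degrees, then the finger opening in mm, from 0 to 95.1. In form: [[dx, dy, dz, yaw, grip], ...]. A call has 1 to 10 rows; each row is the pose to reach, as a shift and turn from the pose commanded when the call began, along the tool's axes at that moment; what a row does not reach only later rows make up. A row lasts 1/12 s, in which the tool goes at most 41.7 mm and 7.16 degrees, less where a joint would pass 70% of its speed; a pose out of reach is approached as far as the arm can. A call with a gripper value outside its range is refused whole. The fingers move at their own pace and stop on an object; the grip force is fixed at half the most. Time passes only in rows, so rows that repeat a pose let the fingers close. It gives the time, the measured TCP pose, the force, the opening and the grip force at its end, in the units of the state.
- env.state(): the state, without advancing time (a new reading comes with each control period).
- env.read_camera(name): name is "scene" or "side" or "wrist"; returns a dict with "img" (384x512x3 uint8, blue, green, red), "K" (3x3 intrinsics, pixels), "k1" (the pictures are not rectified: a ray, as slopes to the right and down, at radius r is drawn at 1 + k1 r^2 times it, then the intrinsics apply), "pose" (4x4, takes a point from camera to world coordinates). Camera axes: x right, y down, z forward; pixel columns grow to the right and rows downward; lengths in mm; the calibration is good to about 2 mm. A picture is of the moment at which its call begins. There is no depth.
- env.job_done(): hands the job in; it is judged then, once.
The state is a dict: "t": time; "joints": joint angles; "qvel": joint speeds; "tau": joint torques, N m; "eef_pos": TCP position; "tcp_rot": TCP orientation; "ft_force": force on the tool from outside, world axes, zero at the start; "moment": the same for the moment, N m; "opening": opening from 0.0 (shut) to 1.0 (fully open); "grip_force": force on a finger pad.
Only numpy, scipy, OpenCV 4.12 (cv2) and the standard library are available. Lean on these libraries where they do the work, as an engineer would, in place of code of your own. Each camera call takes 0.05 s, during which the arm holds its last target. There are 200 camera calls.

## Task

Lay the large whetstone flat in its holder, down between the side rails, then turn the holder's knob clockwise to clamp it until the knob slips and clicks. Stop after the first or second click, so that the stone is gripped, let go, and leave everything else as it stands. Set the stone down gently.

Things in the scene. Friction and masses are not known exactly. Their poses are not given: they have to be found in the camera images.
- stone: The large whetstone: a plain grey block 50 (x) x 150 (y) x 28 (z) mm, about 0.45 kg, lying loose on the counter. Origin: centre of its underside; y is its length.
- holder: Whetstone holder fixed to the counter: dark steel base 90 (x) x 285 (y) x 8 mm. Origin on the counter, midway between the side rails, at mid-length of the stone's place; y runs from the knob (-y) to the end stop (+y). Rails: 110 mm long, inner faces at x = +-26.5 mm, 6 mm thick, tops at z = 20 mm. Rigid end stop: face at y = 77 to 93 mm (setting unknown), top z = 35 mm.
- bed: Rubber bed between the rails, 52 x 110 x 6 mm; origin: centre of its underside; its top is at z = 14 mm in the holder's frame. A stone lying right has its underside on it (top face at z = 42 mm) and its length along the holder's y.
- jaw: Sliding clamp jaw, a block 48 x 12 x 26 mm, top at z = 35 mm. Origin: lower edge of the face that meets the stone, 9 mm above the counter. The face starts at y = -78 mm in the holder's frame; turning the knob clockwise drives it to +y, 8 mm per rad, and the stone against the end stop. It is sprung (15 N/mm), so the load builds over 2 to 3 mm. It stays put when released.
- knob_grip (a point): Middle of the knob, on its axis: x = 0, y = -124, z = 61 mm in the holder's frame. Black eight-lobed star knob, 44 mm across, 28 mm tall (z = 47 to 75 mm), axis vertical, above a black housing 62 x 56 mm with its top at z = 42 mm. Grip it firmly (40 N) from above, at any yaw.
- knob (a joint): Slip of the knob on its shaft (rad, clockwise from above). Within about 0.1 while it drives the jaw (drag about 0.2 N m). Once the stone is clamped, the torque rises to about 0.5 N m, then the knob springs into the next detent with a click and the torque drops sharply. 0.52 rad per click, the torque being greatest at 0.13 and gone by 0.3: 0.52 is one click, 1.05 two.
- flattener: Bystander: a small grey stone 40 x 80 x 20 mm. Not the one to clamp.
- mug: Bystander: white mug, 80 mm wide, 90 mm high.
- pepper_mill: Bystander: wooden pepper mill, 54 mm wide, 142 mm high.
- spice_jar: Bystander: amber glass jar, 44 mm wide, 85 mm high.
- spoon: Bystander: steel spoon with a wooden handle, 200 mm long.
- bowl: Bystander: blue bowl, 120 mm wide, 50 mm high.
- honing_rod: Bystander: honing rod with a black handle, 310 mm long.
Mind the look-alikes: they are no part of the job. What is shaped like the stone but red is not meant.

How it is judged (in metres and radians):
On the way, in this order (a step that is already met when the one before it is completed fails the run):
1. the stone lies flat on the bed, down between the rails (z of stone in the frame of holder between 0.011 and 0.017 m and x of stone in the frame of holder between -0.004 and 0.004 m and angle between the y axis of stone and the y axis of holder, either way round below 0.06 rad and angle between stone's own z axis and vertical below 0.06 rad and value of joint knob below 0.3 rad), for 0.2 s.
2. the knob has slipped over its first click with the jaw pressing on the stone (value of joint knob above 0.3 rad and contact force between jaw and stone above 4 N), for 0.1 s.
At the end, for the whole second after the job is handed in: The stone lies still and flat on the bed between the rails (underside within 3 mm of the bed, within 4 mm of the middle, within 0.06 rad of level and of the holder's length), the jaw presses on it with over 4 N, and the knob has slipped one or two clicks (0.3 to 1.3 rad) (all of step 2 and z of stone in the frame of holder between 0.011 and 0.017 m and x of stone in the frame of holder between -0.004 and 0.004 m and angle between the y axis of stone and the y axis of holder, either way round below 0.06 rad and angle between stone's own z axis and vertical below 0.06 rad and value of joint knob below 1.3 rad and linear speed of stone below 0.01 m/s); the robot touches nothing.
It fails at once if the knob is turned past its second click (slip over 1.3 rad) (value of joint knob above 1.3 rad).
It fails at once if the stone is slammed or forced onto the bed (over 40 N) (contact force between stone and bed above 40 N).
It fails at once if a bystander is moved more than 40 mm (distance of any of flattener, mug, pepper_mill, spice_jar, spoon, bowl, honing_rod from where it was at the start of the episode above 0.04 m).
It also fails if it takes over 72 s, if anything falls off the work surface, if the arm or the gripper's body presses on something with over 40 N, if the wrist force passes 120 N, or if a joint passes its speed limit or range.

## Working session

There is one attempt and no reset: what is moved stays moved. The work goes in short steps, Python scripts to look and compute and a shell command to move; the robot and the scene stay as the last step left them, time stands still between calls to the robot, and variables do not carry over. Pictures are saved under pics/ and viewed, at most 10 in all, crops included, and the job is handed in when it is done.

```bash
ls; mkdir -p pics; python3 - <<'E'
from cell import env
import cv2,numpy as np
print(env.state())
for n in("scene","side","wrist"):
    c=env.read_camera(n); cv2.imwrite(f"pics/{n}0.png",c["img"]); print(n,c["K"].tolist(),c["k1"],np.round(c["pose"],3).tolist())
a=cv2.imread("pics/scene0.png");b=cv2.imread("pics/side0.png")
cv2.imwrite("pics/scene0b.png",cv2.resize(a,(800,600),interpolation=cv2.INTER_CUBIC))
cv2.imwrite("pics/side0b.png",cv2.resize(b,(800,600),interpolation=cv2.INTER_CUBIC))
E
```

```text
pics
{'t': 0.0, 'joints': array([-1.22559988e+00,  4.91570499e-01,  1.55947634e+00,  9.28778473e-06,
        1.09170381e+00, -1.05627997e-01]), 'qvel': array([-1.08090304e-03, -5.29375604e-05,  5.52711145e-04, -4.28684648e-04,
       -2.93944856e-04, -4.69840808e-04]), 'tau': array([ 1.60605767e-03, -6.12636995e+01, -2.58178782e+01,  6.92846999e-02,
        4.81797033e-02, -9.47709896e-05]), 'eef_pos': array([ 272.23305059, -562.2985271 ,  205.64570153]), 'tcp_rot': array([-3.14044198e+00, -1.30280518e-04,  4.50820078e-01]), 'ft_force': array([-0.21712482, -0.44016402,  0.18146441]), 'moment': array([-0.0047415 , -0.02118972,  0.00091163]), 'grip_force': 0.0, 'opening': 1.0016570600607482}
scene [[396.56930442006734, 0.0, 251.38595419190665], [0.0, 396.56930442006734, 190.19769644859855], [0.0, 0.0, 1.0]] 0.03504422318776978 [[-0.129, 0.722, -0.679, 1463.063], [0.992, 0.089, -0.093, 126.694], [-0.007, -0.686, -0.728, 1070.531], [0.0, 0.0, 0.0, 1.0]]
side [[470.1949871317431, 0.0, 252.44406785086292], [0.0, 470.1949871317431, 188.28450162724945], [0.0, 0.0, 1.0]] -0.16861375816090282 [[0.716, -0.454, 0.53, -444.351], [-0.698, -0.487, 0.525, -944.843], [0.02, -0.746, -0.666, 1253.138], [0.0, 0.0, 0.0, 1.0]]
wrist [[285.9244785062496, 0.0, 261.37928762213073], [0.0, 285.9244785062496, 190.70246298376256], [0.0, 0.0, 1.0]] -0.058130609321599115 [[0.436, -0.861, -0.263, 347.625], [-0.9, -0.417, -0.126, -526.664], [-0.001, 0.292, -0.957, 384.373], [0.0, 0.0, 0.0, 1.0]]
```

View pics/scene0b.png

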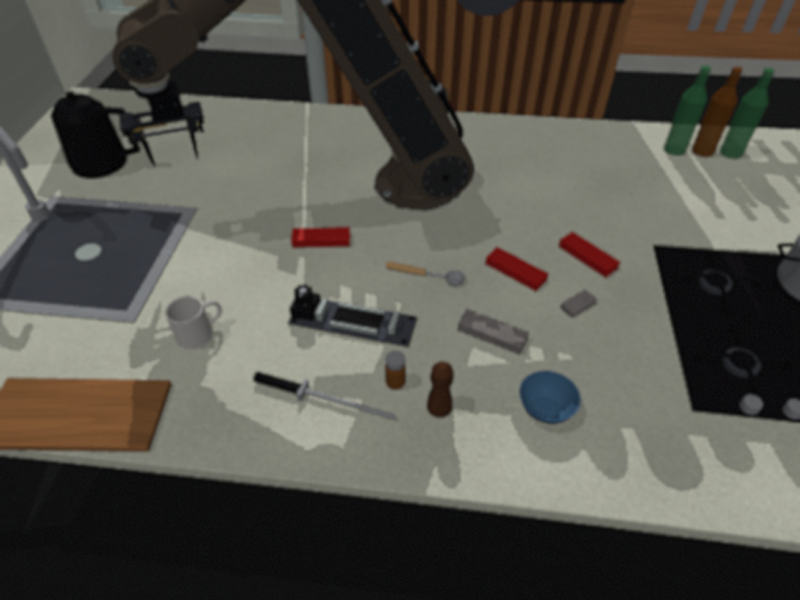

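View pics/side0b.png

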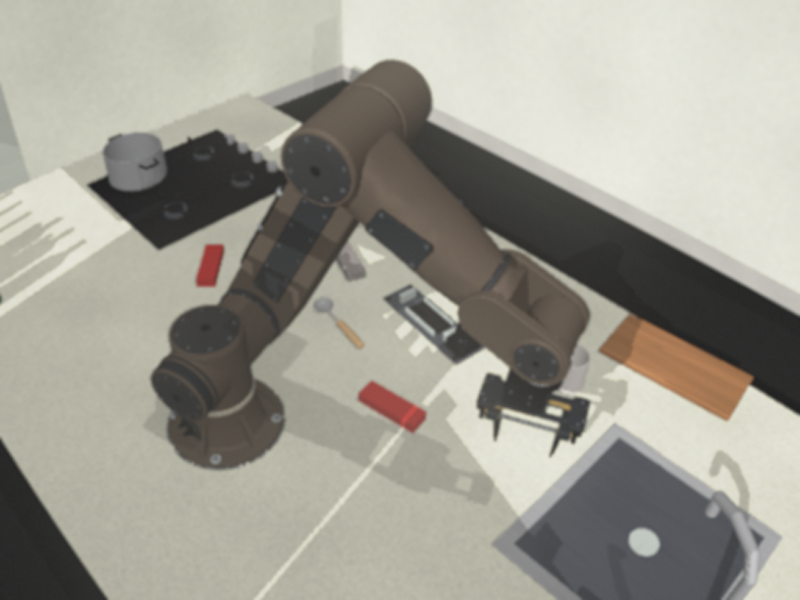

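The scene view (800x600) shows these stone-like candidates: large grey block (493,331), small grey flattener (578,303), and red blocks (321,237), (517,268) and (589,253). By the description the stone is the large grey one at (493,331). The holder is at (353,320), with its knob at (305,300) and end stop at (397,318). I'll check this in a close crop.

```bash
cat > h.py <<'E'
from cell import env
import cv2,numpy as np
def ray(c,uv):
    K=c["K"];d=(np.array(uv,float)-K[:2,2])/[K[0,0],K[1,1]];s=d.copy()
    for _ in range(20): s=d/(1+c["k1"]*(s@s))
    return c["pose"][:3,:3]@np.r_[s,1],c["pose"][:3,3]
def px(c,uv,z):
    r,o=ray(c,uv);return (o+r*(z-o[2])/r[2])
def proj(c,P):
    T=np.linalg.inv(c["pose"]);p=T[:3,:3]@np.array(P,float)+T[:3,3];s=p[:2]/p[2]
    return (s*(1+c["k1"]*(s@s)))*[c["K"][0,0],c["K"][1,1]]+c["K"][:2,2]
def crop(img,x0,y0,w,h,k,fn): cv2.imwrite(fn,cv2.resize(img[y0:y0+h,x0:x0+w],None,fx=k,fy=k,interpolation=cv2.INTER_CUBIC))
E
python3 - <<'E'
from h import *
c=env.read_camera("scene")
crop(c["img"],175,165,220,80,3.6,"pics/crop1.png")
for n,u,z in [("stone",(493,331),28),("flat",(578,303),20),("knob",(305,300),65),("stop",(397,318),35),("cornA",(291,323),4),("cornB",(411,343),4),("mill",(440,412),0),("jar",(396,385),0),("spoon",(455,278),0),("spoonh",(390,266),0),("bowl",(550,400),25),("mug",(190,340),0)]:
    print(n,px(c,np.array(u)*.64,z).round())
E
```

```text
stone [564. 224.  28.]
flat [449. 416.  20.]
knob [ 557. -195.   65.]
stop [559.  11.  35.]
cornA [ 576. -230.    4.]
cornB [601.  48.   4.]
mill [768. 125.   0.]
jar [713.  28.   0.]
spoon [382. 132.   0.]
spoonh [359. -31.   0.]
bowl [728. 340.  25.]
mug [ 649. -442.    0.]
```

View pics/crop1.png

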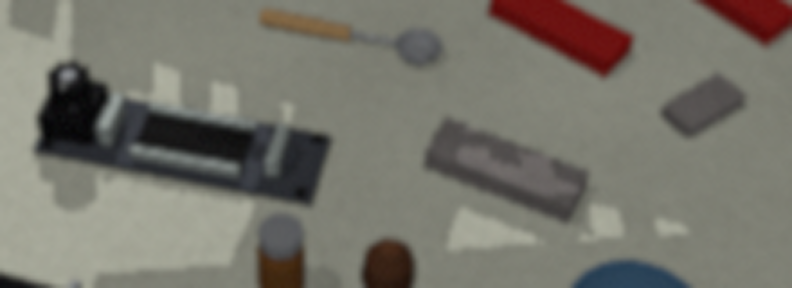

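The crop confirms it: the grey block with a worn patch at crop (507,165) is the large stone, and the smaller grey one at (703,105) is the flattener. The holder's bed is at (195,138), and its stop at (280,140).

```bash
python3 - <<'E'
from h import *
c=env.read_camera("scene")
f=lambda u,z: px(c,np.array(u)/3.6+[175,165],z)
A=[f(u,28)[:2] for u in [(447,120),(587,170),(573,205),(428,150)]]
print("stone",np.round(A),np.mean(A,0).round()); 
print("yaw",np.arctan2(*(A[1]-A[0])[::-1]),np.arctan2(*(A[2]-A[3])[::-1]))
B=[f(u,8)[:2] for u in [(37,150),(313,198),(330,138)]]
print("base",np.round(B),np.arctan2(*(B[1]-B[0])[::-1]))
s=env.state();p=s["eef_pos"];y=s["tcp_rot"][2]
for tx,ty in [(565,100)]:
    d=np.array([tx,ty])-p[:2];print("dx",d@[np.cos(y),np.sin(y)],"dy",d@[np.sin(y),-np.cos(y)])
E
```

```text
stone [[509. 166.]
 [557. 300.]
 [601. 287.]
 [550. 149.]] [554. 225.]
yaw 1.2291345931317696 1.214445532068407
base [[ 579. -232.]
 [ 606.   44.]
 [ 529.   53.]] 1.4734295564866142
dx 552.0629063676207 dy -468.78810955261577
```

```bash
python3 -m crank '[[276,-234,0,0,95],[276,-234,0,0,95],[276,-234,0,0,95],[276,-234,0,0,95],[276,-234,0,0,95],[276,-234,0,0,95],[276,-234,0,0,95],[276,-234,0,0,95],[276,-234,0,0,95],[276,-234,0,0,95]]' && python3 -m crank '[[276,-234,0,-50,95],[276,-234,0,-50,95],[276,-234,0,-50,95],[276,-234,0,-50,95],[276,-234,0,-50,95],[276,-234,0,-50,95],[276,-234,0,-50,95],[276,-234,0,-50,95],[276,-234,0,-50,95],[276,-234,0,-50,95]]'
python3 - <<'E'
from h import *
s=env.state();print(s["t"],s["eef_pos"],s["tcp_rot"])
c=env.read_camera("wrist");np.save("w1.npy",c,allow_pickle=True)
cv2.imwrite("pics/w1.png",cv2.resize(c["img"],(800,600),interpolation=cv2.INTER_CUBIC))
E
```

```text
t: 1.08
eef_pos: [419.9, -227.7, 206.5]
tcp_rot: [-3.141, -0.001, 0.454]
ft_force: [0.1, -0.4, 0.3]
opening: 0.998
grip_force: 0.0
t: 1.92
eef_pos: [566.9, 102.9, 205.9]
tcp_rot: [3.141, -0.001, 1.327]
ft_force: [-0.9, -0.4, 0.4]
opening: 1.0
grip_force: 0.0
1.9167 [566.91879391 102.89746377 205.85067035] [ 3.14094895e+00 -7.70024737e-04  1.32692998e+00]
```

View pics/w1.png

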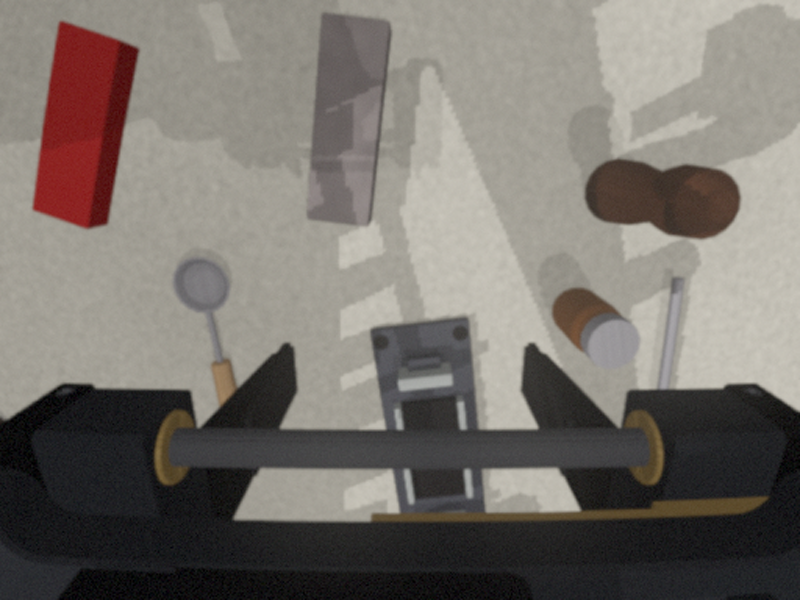

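The wrist view shows the stone's top corners at (322,13), (390,22), (371,226) and (307,217). It also shows the holder end corners at (373,330) and (468,318), the stop at (425,378) and the rails running down from (400,402) and (460,402). The red block is at (85,125).

```bash
python3 - <<'E'
from h import *
c=np.load("w1.npy",allow_pickle=True).item()
f=lambda u,z: px(c,np.array(u)*.64-[.18,.18],z)[:2]
A=np.array([f(u,28) for u in [(322,13),(388,22),(368,225),(307,217)]]);m=A.mean(0)
print(A.round(1),m.round(1)); a=((A[0]-A[3])+(A[1]-A[2]))/2
print("len",np.linalg.norm(A[0]-A[3]),np.linalg.norm(A[1]-A[2]),"w",np.linalg.norm(A[0]-A[1]),np.linalg.norm(A[2]-A[3]),"yaw",np.arctan2(a[1],a[0]))
for e in [(0,3),(1,2)]: print(np.arctan2(*(A[e[0]]-A[e[1]])[::-1]))
B=[f(u,8) for u in [(373,331),(468,319),(402,512),(484,510)]];print("base",np.round(B,1),np.arctan2(*(B[0]-B[2])[::-1]),np.arctan2(*(B[1]-B[3])[::-1]))
s=env.state();p=s["eef_pos"];y=s["tcp_rot"][2]
d=m-p[:2];print("dx",d@[np.cos(y),np.sin(y)],"dy",d@[np.sin(y),-np.cos(y)])
E
```

```text
[[552.8 299.6]
 [597.1 282. ]
 [544.8 144.7]
 [499.4 162.7]] [548.5 222.3]
len 146.91723137528058 146.9214858778333 w 47.58657398951272 48.79944971006384 yaw 1.202825069714305
1.1986972566933192
1.2069527632028025
base [[ 521.4   49.7]
 [ 606.8   40.3]
 [ 496.7 -153.4]
 [ 580.6 -172.1]] 1.4501273761740485 1.4478414781375768
dx 113.56144872719496 dy -46.186048551788666
```

```bash
python3 -m crank '[[113.5,-46.2,40,7.1,95],[113.5,-46.2,80,7.1,95],[113.5,-46.2,110,7.1,95],[113.5,-46.2,110,7.1,95],[113.5,-46.2,140,7.1,95],[113.5,-46.2,160,7.1,95],[113.5,-46.2,177,7.1,95],[113.5,-46.2,177,7.1,95]]' && python3 -m crank '[[0,0,0,0,95],[0,0,0,0,45],[0,0,0,0,45],[0,0,0,0,40],[0,0,0,0,40],[0,0,0,0,40],[0,0,0,0,40],[0,0,0,0,40]]'
```

```text
t: 2.63
eef_pos: [546.8, 218.8, 26.1]
tcp_rot: [-3.137, 0.003, 1.199]
ft_force: [-0.2, -0.3, -0.6]
opening: 1.005
grip_force: 0.0
t: 3.3
eef_pos: [548.3, 220.6, 29.4]
tcp_rot: [3.141, -0.0, 1.2]
ft_force: [-0.8, 0.3, 0.0]
opening: 0.569
grip_force: 0.0
```

```bash
python3 -m crank '[[0,0,0,0,40],[0,0,0,0,40],[0,0,0,0,40],[0,0,0,0,40],[0,0,0,0,40],[0,0,0,0,40]]' && python3 -m crank '[[0,0,-20,0,40],[0,0,-50,0,40],[0,0,-80,0,40],[0,0,-80,0,40],[0,0,-80,0,40]]'
python3 - <<'E'
from h import *
s=env.state();p=s["eef_pos"];y=s["tcp_rot"][2];print(p,y)
# holder provisional: stop-end base midpoint (564,45) axis yaw 1.449
a=1.449;ax=np.array([np.cos(a),np.sin(a)])
t=np.array([564,45])+ax*(-100+90);d=t-p[:2]
print(t,"dx",d@[np.cos(y),np.sin(y)],"dy",d@[np.sin(y),-np.cos(y)],"turn",np.degrees(-(a-y)))
E
```

```text
t: 3.8
eef_pos: [548.3, 220.5, 29.2]
tcp_rot: [3.142, 0.0, 1.2]
ft_force: [0.2, -0.6, 0.4]
opening: 0.419
grip_force: 0.0
t: 4.22
eef_pos: [548.9, 220.7, 110.7]
tcp_rot: [3.139, -0.002, 1.2]
ft_force: [-0.1, -0.5, -0.5]
opening: 0.423
grip_force: 0.0
[548.90015156 220.71682696 110.65326569] 1.1995639141205534
[562.78504578  35.07408008] dx -167.96000245526957 dy 80.28360562724339 turn -14.291634979155043
```

```bash
python3 - <<'E'
from h import *
c=env.read_camera("wrist");np.save("w2.npy",c,allow_pickle=True)
cv2.imwrite("pics/w2.png",cv2.resize(c["img"],(800,600),interpolation=cv2.INTER_CUBIC))
E
```

```text
(no output)
```

View pics/w2.png

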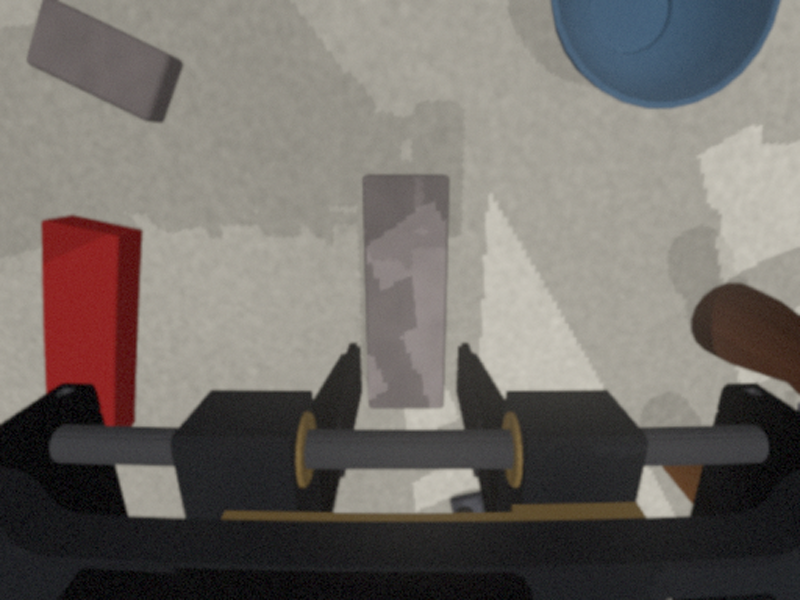

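The stone is still on the counter, with corners (363,175), (449,176), (444,408) and (369,407). The fingers closed to 40 mm without touching it. I'll compute where it lies relative to the TCP.

```bash
python3 - <<'E'
from h import *
c=np.load("w2.npy",allow_pickle=True).item()
s=env.state();p=s["eef_pos"];print(p,s["joints"])
f=lambda u,z: px(c,np.array(u)*.64-[.18,.18],z)[:2]
for z in (0,28):
    A=np.array([f(u,z) for u in [(363,175),(449,176),(444,408),(369,407)]]);print(z,A.round(1).tolist(),A.mean(0))
    print(np.linalg.norm(A[0]-A[3]),np.linalg.norm(A[0]-A[1]),np.linalg.norm(A[2]-A[3]))
y=s["tcp_rot"][2];R=np.array([[np.cos(y),np.sin(y),0],[np.sin(y),-np.cos(y),0],[0,0,-1]])
print("cam in tool",R.T@(c["pose"][:3,3]-p), R.T@c["pose"][:3,2])
for z in (0,19): 
    for w in(-20,20): print("pad",z,proj(c,p+R@[0,w,z])/.64)
sc=env.read_camera("scene");crop(sc["img"],240,140,140,105,5,"pics/s2.png")
E
```

```text
[548.21747837 220.51977568 109.35013785] [ 2.70733686e-01  5.54832204e-01  1.74472886e+00 -1.29764045e-04
  8.41336438e-01  6.42054662e-01]
0 [[550.6, 301.3], [600.7, 281.2], [541.7, 127.7], [490.7, 148.5]] [545.92649461 214.69304185]
164.1712043015044 53.997209621155235 55.061021607953435
28 [[553.4, 301.0], [598.7, 282.7], [545.3, 144.1], [499.2, 162.9]] [549.15471573 222.69407503]
148.29069333636966 48.773983762979675 49.73489172350196
cam in tool [  82.92516163    1.07269677 -180.11118556] [-0.28952064  0.00178381  0.95717011]
pad 0 [359.79011802 359.83464651]
pad 0 [450.62129302 359.76956872]
pad 19 [363.80850627 343.1861324 ]
pad 19 [446.99343834 343.12896003]
```

View pics/s2.png

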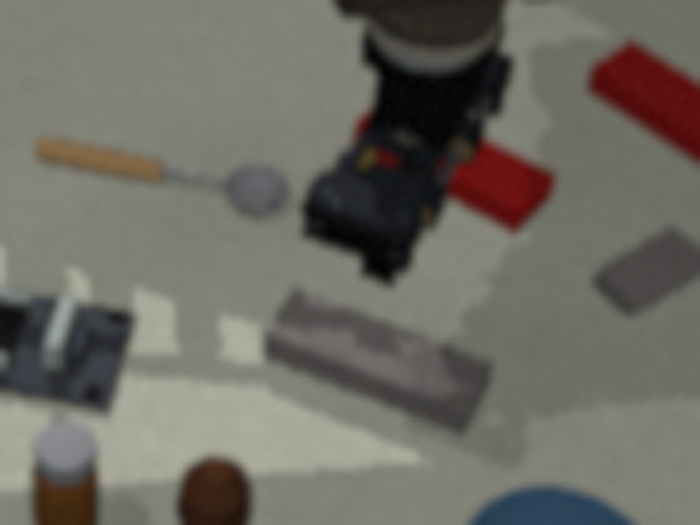

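The fingers stopped at the commanded 40 mm, which is really about 50 mm and so only just touching the stone. The stone hasn't moved and is at (549,222.7). I'll go down again and close fully.

```bash
python3 -m crank '[[2,0,0,0,95],[2,0,0,0,95],[2,0,0,0,95],[2,0,0,0,95],[2,0,0,0,95],[2,0,30,0,95],[2,0,60,0,95],[2,0,80,0,95],[2,0,80,0,95]]' && python3 -m crank '[[0,0,0,0,20],[0,0,0,0,20],[0,0,0,0,20],[0,0,0,0,10],[0,0,0,0,0],[0,0,0,0,0],[0,0,0,0,0],[0,0,0,0,0],[0,0,0,0,0],[0,0,0,0,0]]' && python3 -m crank '[[0,0,0,0,0],[0,0,0,0,0],[0,0,-10,0,0],[0,0,-30,0,0],[0,0,-50,0,0],[0,0,-80,0,0],[0,0,-80,0,0],[0,0,-80,0,0]]'
```

```text
t: 5.07
eef_pos: [547.1, 221.8, 25.5]
tcp_rot: [-3.137, 0.004, 1.199]
ft_force: [-1.1, -0.8, -0.4]
opening: 0.973
grip_force: 0.0
t: 5.9
eef_pos: [549.0, 222.4, 29.2]
tcp_rot: [3.142, 0.0, 1.2]
ft_force: [-0.6, 0.3, 0.6]
opening: 0.355
grip_force: 0.0
t: 6.57
eef_pos: [549.7, 222.6, 111.3]
tcp_rot: [3.139, -0.002, 1.2]
ft_force: [0.0, 0.4, -1.2]
opening: 0.002
grip_force: 0.0
```

```bash
python3 - <<'E'
from h import *
s=env.state();print(s)
c=env.read_camera("wrist");np.save("w3.npy",c,allow_pickle=True)
d=env.read_camera("side")
crop(c["img"],130,80,300,260,1.45,"pics/a.png");crop(d["img"],180,120,150,130,2.9,"pics/b.png")
a=cv2.imread("pics/a.png");b=cv2.imread("pics/b.png");h=377;cv2.imwrite("pics/w3.png",np.hstack([a[:h,:400],b[:h,:400]]))
E
```

```text
{'t': 6.5667, 'joints': array([ 2.73504703e-01,  5.53926765e-01,  1.73966021e+00, -9.24279786e-05,
        8.44466734e-01,  6.44776831e-01]), 'qvel': array([-0.0009464 ,  0.03928339,  0.03262822, -0.00028429, -0.01845155,
       -0.00091273]), 'tau': array([ 4.29060333e-02, -6.29206467e+01, -2.23436755e+01,  7.17390818e-02,
        2.02722587e-01,  1.40272001e-03]), 'eef_pos': array([549.68917757, 222.63097183, 111.29717706]), 'tcp_rot': array([ 3.13872255e+00, -2.07157010e-03,  1.19958843e+00]), 'ft_force': array([ 0.04032502,  0.37643113, -1.20329043]), 'moment': array([-0.00014582, -0.07660142,  0.00561414]), 'grip_force': 0.0, 'opening': 0.0021569149265444113}
```

View pics/w3.png

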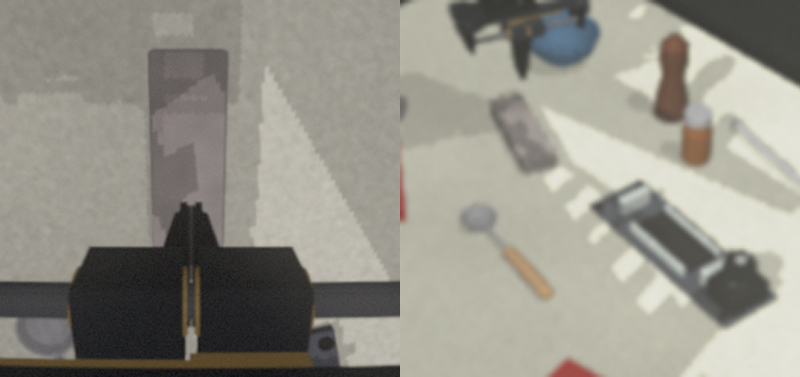

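```bash
python3 - <<'E'
from h import *
print(env.tips_ahead,[a for a in dir(env) if a[0]!='_'])
p=env.state()["eef_pos"]
for n in("side","scene","wrist"):
    c=env.read_camera(n);print(n,proj(c,p-[0,0,19]),proj(c,[549,222.7,28]),proj(c,[549,222.7,0]))
E
```

```text
19.0 ['IKError', 'job_done', 'read_camera', 'state', 'tips_ahead']
side [221.43844234 151.11301657] [221.77189343 162.93779319] [221.92437922 168.14336656]
scene [317.13471067 196.2245528 ] [315.2153158  208.43868847] [314.33981578 213.65038875]
wrist [260.45608203 219.95671318] [260.92027488 193.9925917 ] [261.01111526 185.86187528]
```

The reported TCP should have put the tips well down the stone's sides, but they met nothing. In the wrist view the tips look about 28 mm nearer the camera than 19 mm ahead of the TCP would give. I'll touch the stone's top with the shut fingers, in small steps, to calibrate the tip height.

```bash
python3 -m crank '[[0,0,30,0,0],[0,0,50,0,0],[0,0,57,0,0],[0,0,57,0,0],[0,0,57,0,0]]' | egrep 'pos|force' ; for i in 1; do python3 -m crank '[[0,0,2,0,0],[0,0,4,0,0],[0,0,4,0,0]]'| egrep 'pos|ft';  python3 -m crank '[[0,0,2,0,0],[0,0,4,0,0],[0,0,4,0,0]]'| egrep 'pos|ft'; done
```

```text
eef_pos: [549.1, 222.4, 52.2]
ft_force: [-0.4, 0.3, 0.0]
grip_force: 0.0
eef_pos: [549.2, 222.5, 48.6]
ft_force: [-0.6, 0.2, 0.7]
eef_pos: [548.9, 222.3, 44.0]
ft_force: [-0.4, -0.3, 1.3]
```

```bash
python3 -m crank '[[0,0,1,0,0],[0,0,2,0,0],[0,0,2,0,0]]'| egrep 'pos|ft';  python3 -m crank '[[0,0,1,0,0],[0,0,2,0,0],[0,0,2,0,0]]'| egrep 'pos|ft';python3 -m crank '[[0,0,1,0,0],[0,0,2,0,0],[0,0,2,0,0]]'| egrep 'pos|ft'
```

```text
eef_pos: [548.9, 222.4, 42.0]
ft_force: [-0.0, 0.6, -0.1]
eef_pos: [548.9, 222.4, 40.0]
ft_force: [-0.4, 0.4, -1.0]
eef_pos: [548.9, 222.4, 38.0]
ft_force: [-0.3, -0.3, -0.3]
```

```bash
python3 - <<'E'
from h import *
c=env.read_camera("wrist"); d=env.read_camera("scene"); np.save("w4.npy",c,allow_pickle=True)
crop(c["img"],180,150,160,110,2.5,"pics/a.png");crop(d["img"],270,165,100,69,4,"pics/b.png")
a=cv2.imread("pics/a.png");b=cv2.imread("pics/b.png");h=275;cv2.imwrite("pics/w4.png",np.hstack([a[:h],b[:h]]))
p=env.state()["eef_pos"];print(proj(d,p-[0,0,19]),proj(c,p-[0,0,19]))
E
```

```text
[314.84367207 210.09118378] [260.33114557 219.74671384]
```

View pics/w4.png

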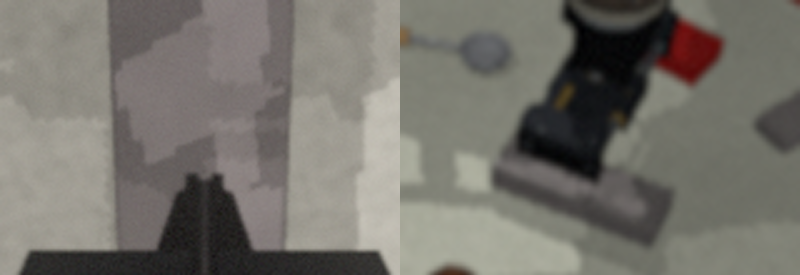

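The fingertips still hover over the stone, at crop (205,178), with no contact. I'll keep feeling downward.

```bash
python3 -m crank '[[0,0,4,0,0],[0,0,8,0,0],[0,0,8,0,0],[0,0,8,0,0]]'| egrep 'pos|ft';  python3 -m crank '[[0,0,1,0,0],[0,0,2,0,0],[0,0,2,0,0]]'| egrep 'pos|ft';python3 -m crank '[[0,0,1,0,0],[0,0,2,0,0],[0,0,2,0,0]]'| egrep 'pos|ft'
```

```text
eef_pos: [548.8, 222.3, 29.8]
ft_force: [1.2, -0.5, 0.3]
eef_pos: [549.0, 222.4, 28.1]
ft_force: [0.4, 0.2, -0.0]
eef_pos: [548.9, 222.3, 26.0]
ft_force: [-0.1, 0.3, 0.3]
```

```bash
for i in 1; do python3 -m crank '[[0,0,1,0,0],[0,0,2,0,0],[0,0,2,0,0]]'| egrep 'pos|ft';python3 -m crank '[[0,0,1,0,0],[0,0,2,0,0],[0,0,2,0,0]]'| egrep 'pos|ft'; done
```

```text
eef_pos: [549.0, 222.4, 24.0]
ft_force: [0.1, 0.3, 0.4]
eef_pos: [548.9, 222.4, 22.0]
ft_force: [0.2, 0.8, -0.1]
```

```bash
python3 -m crank '[[0,0,1,0,0],[0,0,2,0,0],[0,0,2,0,0]]'| egrep 'pos|ft';python3 -m crank '[[0,0,1,0,0],[0,0,2,0,0],[0,0,2,0,0]]'| egrep 'pos|ft'
```

```text
eef_pos: [548.9, 222.3, 20.0]
ft_force: [-0.1, 0.4, 0.2]
eef_pos: [549.0, 222.4, 19.9]
ft_force: [-6.0, -2.0, 19.6]
```

```bash
python3 - <<'E'
from h import *
c=env.read_camera("wrist"); d=env.read_camera("side"); np.save("w5.npy",c,allow_pickle=True)
cv2.imwrite("pics/w5r.png",c["img"]);cv2.imwrite("pics/s5r.png",d["img"])
a=np.load("w2.npy",allow_pickle=True).item()
print(env.state()["eef_pos"],c["pose"][:3,3])
E
```

```text
[549.01995456 222.40098997  19.84167089] [579.83641714 299.21121306 198.51167564]
```

Contact with the stone's top comes at a reported z of 19.9, with about 20 N. So the real tips sit at the reported z plus 8, not minus 19. The grasp therefore needs a reported z of about 3, which puts the tips 11 mm above the counter.

```bash
python3 -m crank '[[0,0,-10,0,0],[0,0,-20,0,95],[0,0,-20,0,95],[0,0,-20,0,95],[0,0,-20,0,95],[0,0,-20,0,95],[0,0,-20,0,95],[0,0,-20,0,95],[0,0,-20,0,95],[0,0,-20,0,95]]' | egrep 'pos|ft|open'; python3 -m crank '[[0,0,0,0,95],[0,0,0,0,95],[0,0,5,0,95],[0,0,10,0,95],[0,0,14,0,95],[0,0,17,0,95],[0,0,20,0,95],[0,0,20,0,95],[0,0,20,0,95]]' | egrep 'pos|ft|open'
```

```text
eef_pos: [548.9, 222.4, 38.0]
ft_force: [-0.2, 1.0, 0.4]
opening: 0.58
eef_pos: [548.9, 222.4, 18.0]
ft_force: [-0.1, 0.9, -0.8]
opening: 1.0
```

```bash
python3 -m crank '[[0,0,3,0,95],[0,0,6,0,95],[0,0,9,0,95],[0,0,9,0,95],[0,0,9,0,95]]' | egrep 'pos|ft|open'; python3 -m crank '[[0,0,2,0,95],[0,0,4,0,95],[0,0,6,0,95],[0,0,6,0,95],[0,0,6,0,95]]' | egrep 'pos|ft|open'
```

```text
eef_pos: [548.9, 222.4, 9.0]
ft_force: [0.5, -0.5, -0.5]
opening: 1.001
eef_pos: [549.0, 222.3, 3.1]
ft_force: [0.1, -0.5, -0.5]
opening: 0.998
```

```bash
python3 -m crank '[[0,0,0,0,0],[0,0,0,0,0],[0,0,0,0,0],[0,0,0,0,0],[0,0,0,0,0],[0,0,0,0,0],[0,0,0,0,0],[0,0,0,0,0],[0,0,0,0,0],[0,0,0,0,0]]' | egrep 'pos|force|open|rot'
```

```text
eef_pos: [548.9, 222.4, 3.2]
tcp_rot: [-3.142, 0.0, 1.2]
ft_force: [0.1, 0.9, 0.8]
opening: 0.524
grip_force: 30.0
```

Gripped at 49.8 mm with 30 N. I'll lift, and refine the holder pose from the saved unobstructed w1 view.

```bash
python3 -m crank '[[0,0,-5,0,0],[0,0,-20,0,0],[0,0,-50,0,0],[0,0,-80,0,0],[0,0,-90,0,0],[0,0,-90,0,0],[0,0,-90,0,0]]' | egrep 'pos|force|open|rot'
python3 - <<'E'
from h import *
c=np.load("w1.npy",allow_pickle=True).item();im=c["img"]
o=np.array([564.1,45.0]);a=1.4486
# overlay model guess on 6x crop
x0,y0,k=225,198,6
cr=cv2.resize(im[y0:y0+100,x0:x0+100],None,fx=k,fy=k,interpolation=cv2.INTER_CUBIC);raw=cr.copy()
raw=cv2.convertScaleAbs(raw,alpha=1.7,beta=10)
for t in range(0,100,10):
    cv2.putText(raw,str(x0+t),(t*k,8),0,.3,(0,255,255),1);cv2.putText(raw,str(y0+t),(0,t*k+4),0,.3,(0,255,255),1)
    cv2.line(raw,(t*k,10),(t*k,16),(0,255,255),1);cv2.line(raw,(22,t*k),(28,t*k),(0,255,255),1)
cv2.imwrite("pics/w1c.png",raw)
E
```

```text
eef_pos: [548.7, 222.3, 92.8]
tcp_rot: [3.141, 0.0, 1.2]
ft_force: [-0.4, 0.1, -4.4]
opening: 0.527
grip_force: 30.0
```

View pics/w1c.png

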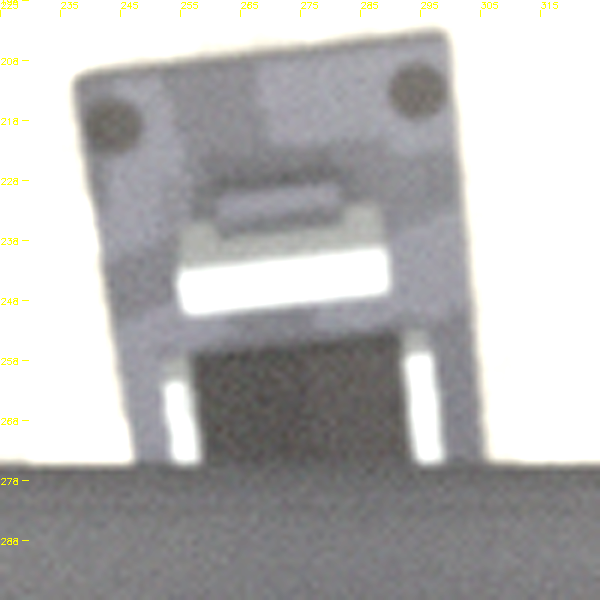

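The enlarged w1 view shows the rail tops bright, with inner edges (188,378)-(201,462) on the left and (404,352)-(416,462) on the right, and rail ends at y≈380 and y≈348. The front edge of the stop's top runs (182,315)-(390,292). I'll compute the holder frame from these.

```bash
python3 - <<'E'
from h import *
c=np.load("w1.npy",allow_pickle=True).item()
f=lambda u,z: px(c,(np.array(u)+.5)/6-.5+[225,198],z)[:2]
g=lambda p,q:np.arctan2(*(p-q)[::-1])
bl=f((76,85),8),f((133,462),8);br=f((450,45),8),f((485,462),8)
rl=f((188,378),20),f((201,462),20);rr=f((404,352),20),f((416,462),20)
ol=f((163,382),20),f((172,464),20); orr=f((434,346),20),f((444,462),20)
sf=f((182,315),35),f((390,292),35);be=f((78,78),8),f((445,30),8)
print("yaws base",g(*bl),g(*br),"rails",g(*rl),g(*rr),g(*ol),g(*orr),"stop",g(*sf[::-1])+np.pi/2,"end",g(*be[::-1])+np.pi/2)
a=1.449;ax=np.array([np.cos(a),np.sin(a)]);xx=np.array([ax[1],-ax[0]])
for n,P in dict(bl=bl,br=br,rl=rl,rr=rr,ol=ol,orr=orr,sf=sf,be=be).items(): print(n,[(round(p@xx,1),round(p@ax,1)) for p in P])
s=env.state();print(s["eef_pos"],s["tcp_rot"],s["eef_pos"][:2]@xx,s["eef_pos"][:2]@ax)
E
```

```text
yaws base 1.4414071395392398 1.4468284653246684 rails 1.4560099461277942 1.4566682155605495 1.4122306073697515 1.4423461709482164 stop 1.4491111067120972 end 1.4650259840734714
bl [(np.float64(509.6), np.float64(112.8)), (np.float64(508.9), np.float64(9.9))]
br [(np.float64(597.6), np.float64(112.0)), (np.float64(597.4), np.float64(-1.2))]
rl [(np.float64(526.9), np.float64(39.3)), (np.float64(527.1), np.float64(15.6))]
rr [(np.float64(579.2), np.float64(39.9)), (np.float64(579.4), np.float64(9.1))]
ol [(np.float64(520.8), np.float64(38.9)), (np.float64(519.9), np.float64(15.9))]
orr [(np.float64(586.5), np.float64(40.6)), (np.float64(586.2), np.float64(8.2))]
sf [(np.float64(529.0), np.float64(64.4)), (np.float64(576.6), np.float64(64.4))]
be [(np.float64(510.4), np.float64(114.5)), (np.float64(596.8), np.float64(115.8))]
[548.73654012 222.28866596  92.75495691] [3.14148144e+00 5.02634963e-05 1.19955935e+00] 517.6644401408424 287.31092720427847
```

Holder axis yaw is about 1.449. The midline is at 553.2 and the origin at −15.3 along the axis. The stop is at y≈79.7, so the stone has about 4 mm of room at each end. Next I'll measure the held stone's offset in the wrist camera, so that camera bias cancels.

```bash
python3 - <<'E'
from h import *
c=env.read_camera("wrist");s=env.state();p=s["eef_pos"];y=s["tcp_rot"][2];np.save("w6.npy",c,allow_pickle=True)
R=np.array([[np.cos(y),np.sin(y),0],[np.sin(y),-np.cos(y),0],[0,0,-1]])
g=cv2.GaussianBlur(cv2.cvtColor(c["img"],cv2.COLOR_BGR2GRAY),(3,3),0).astype(float)
cam=R.T@(c["pose"][:3,3]-p);print("cam",cam)
def tool(uv,z): r,o=ray(c,uv);r=R.T@r;return cam+r*(z-cam[2])/r[2]
zt=-24.8
for X in (25,35,45,55,65,70):
    out=[]
    for w in (-25,25):
        u=proj(c,p+R@[X,w,zt]);xs=np.arange(u[0]-14,u[0]+14,.25)
        pr=cv2.remap(g.astype(np.float32),xs[None].astype(np.float32),np.full((1,len(xs)),u[1],np.float32),1)[0]
        d=np.abs(pr[6:]-pr[:-6]);k=d.argmax();out+=[round(tool((xs[k+3],u[1]),zt)[1],1),int(d[k])]
    print(X,out,(out[0]+out[2])/2)
for w in (-15,-5,5,15):
    u=proj(c,p+R@[75,w,zt]);ys=np.arange(u[1]-14,u[1]+14,.25)
    pr=cv2.remap(g.astype(np.float32),np.full((1,len(ys)),u[0],np.float32),ys[None].astype(np.float32),1)[0]
    d=np.abs(pr[6:]-pr[:-6]);k=d.argmax();print("end",w,tool((u[0],ys[k+3]),zt)[0],int(d[k]))
cv2.imwrite("pics/w6.png",cv2.resize(c["img"],(800,600)))
E
```

```text
cam [  83.07796513    1.30280163 -179.47417148]
25 [np.float64(-23.7), 25, np.float64(25.9), 47] 1.0999999999999996
35 [np.float64(-23.6), 27, np.float64(25.9), 43] 1.1499999999999986
45 [np.float64(-23.7), 25, np.float64(26.0), 43] 1.1500000000000004
55 [np.float64(-23.8), 23, np.float64(25.8), 42] 1.0
65 [np.float64(-23.8), 22, np.float64(25.8), 39] 1.0
70 [np.float64(-23.7), 27, np.float64(25.9), 39] 1.0999999999999996
end -15 76.4180903233621 30
end -5 76.41719478161386 28
end 5 76.41704673606706 29
end 15 76.41764598273521 28
```

```bash
python3 -m crank '[[-30,11,0,-3,0],[-65,25,0,-6,0],[-100,38,0,-9,0],[-135,51,0,-12,0],[-170,64,0,-14.3,0],[-205,78,0,-14.3,0],[-240,91,0,-14.3,0],[-265,100,0,-14.3,0],[-280,106,0,-14.3,0],[-285.3,108.2,0,-14.3,0]]' >/dev/null; python3 -m crank '[[0,0,0,0,0],[0,0,0,0,0],[0,0,0,0,0]]'
cat >> h.py <<'E'
a=1.449;ax=np.array([np.cos(a),np.sin(a)]);xx=np.array([ax[1],-ax[0]])
def tgt(px_,pa):
    s=env.state();p=s["eef_pos"];y=s["tcp_rot"][2]
    d=(px_-p[:2]@xx)*xx+(pa-p[:2]@ax)*ax
    print("t",s["t"],"z",p[2],"yaw",y,"dx",d@[np.cos(y),np.sin(y)],"dy",d@[np.sin(y),-np.cos(y)],"turn",np.degrees(y-a),s["ft_force"],s["moment"])
E
python3 -c "
from h import *
tgt(552.1,-15.9)
c=env.read_camera('wrist');np.save('w7.npy',c,allow_pickle=True);cv2.imwrite('pics/w7.png',cv2.resize(c['img'],(800,600)))"
```

```text
t: 15.48
eef_pos: [546.0, -81.6, 92.6]
tcp_rot: [-3.14, -0.0, 1.45]
ft_force: [-0.6, -0.1, -2.9]
opening: 0.523
grip_force: 30.0
t 15.4833 z 92.57552028124881 yaw 1.450042365730778 dx -1.21848413120204 dy 0.20317424719929264 turn 0.05972315708264189 [-0.60258382 -0.08763477 -2.89335603] [ 0.00305405 -0.14054431  0.02611669]
```

```bash
python3 -m crank '[[-1,0.2,10,0,0],[-1,0.2,25,0,0],[-1,0.2,35,0,0],[-1,0.2,42,0,0],[-1,0.2,46,0,0],[-1,0.2,48,0,0],[-1,0.2,48,0,0],[-1,0.2,48,0,0]]' | egrep 'pos|ft'
python3 - <<'E'
from h import *
tgt(552.1,-15.9)
c=env.read_camera('wrist');np.save('w8.npy',c,allow_pickle=True);
crop(c["img"],180,90,160,150,4,"pics/w8.png")
E
```

```text
eef_pos: [546.6, -83.8, 45.5]
ft_force: [-0.2, -0.4, -3.8]
t 16.2 z 45.474025563533196 yaw 1.4491012697457448 dx 0.8500385661614741 dy -0.6258828865723189 turn 0.005802329023537599 [-0.15935408 -0.42300146 -3.79309424] [-0.01177313 -0.06987882  0.05466768]
```

View pics/w8.png

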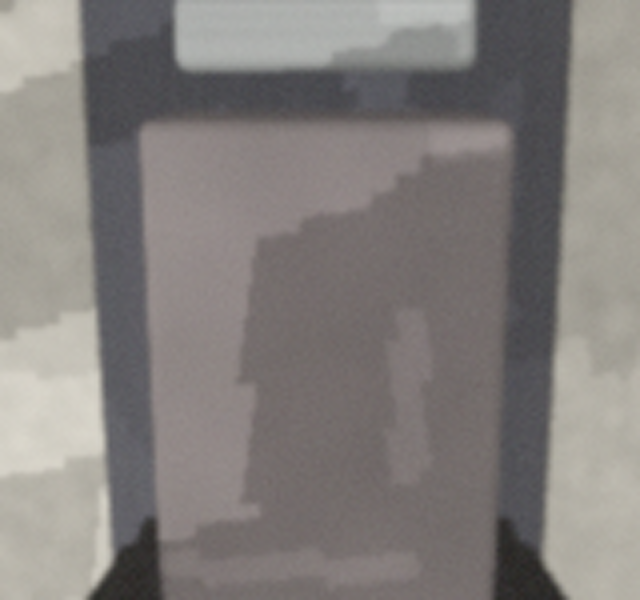

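The stone sits straight over the bed. Its end is at crop row 122 and the stop's edge is at row 70. The base edges at row 300 are at about x=96 and 560. I'll work out the residual offsets.

```bash
python3 - <<'E'
from h import *
c=np.load("w8.npy",allow_pickle=True).item()
f=lambda u,z: px(c,(np.array(u)+.5)/4-.5+[180,90],z)[:2]
q=lambda p:(round(p@xx,2),round(p@ax,2))
p=env.state()["eef_pos"]
for n,u,v,z in [("base180",(90,180),(567,180),8),("base400",(105,400),(552,400),8),("stop",(175,70),(477,70),35),("stone180",(142,180),(511,180),p[2]+24.8),("stone400",(152,400),(503,400),p[2]+24.8),("stoneend",(142,122),(511,122),p[2]+24.8)]:
    A,B=f(u,z),f(v,z);print(n,q(A),q(B),q((A+B)/2))
g=cv2.GaussianBlur(cv2.cvtColor(c["img"],cv2.COLOR_BGR2GRAY),(3,3),0).astype(float)
print(p,p[:2]@xx,p[:2]@ax)
for r in range(135,200,12):
    d=np.abs(g[r,2:]-g[r,:-2]);o=[]
    for lo,hi in((196,212),(212,224),(300,312),(312,326)): k=lo+d[lo:hi].argmax();dd=d[k-2:k+3];o.append(k+1+(dd@np.arange(-2,3))/dd.sum())
    B=[px(c,(o[i],r),8)[:2]@xx for i in(0,3)];S=[px(c,(o[i],r),p[2]+24.8)[:2]@xx for i in(1,2)]
    print(r,np.round(o,1),"base",np.round(B,1),"mid",np.mean(B).round(2),"stone",np.round(S,1),np.mean(S).round(2))
E
```

```text
base180 (np.float64(509.21), np.float64(43.95)) (np.float64(598.52), np.float64(43.97)) (np.float64(553.87), np.float64(43.96))
base400 (np.float64(509.7), np.float64(0.94)) (np.float64(598.08), np.float64(0.96)) (np.float64(553.89), np.float64(0.95))
stop (np.float64(529.33), np.float64(64.05)) (np.float64(577.53), np.float64(64.05)) (np.float64(553.43), np.float64(64.05))
stone180 (np.float64(528.99), np.float64(50.25)) (np.float64(578.08), np.float64(50.25)) (np.float64(553.54), np.float64(50.25))
stone400 (np.float64(529.02), np.float64(19.69)) (np.float64(578.33), np.float64(19.7)) (np.float64(553.68), np.float64(19.69))
stoneend (np.float64(529.32), np.float64(57.8)) (np.float64(577.76), np.float64(57.8)) (np.float64(553.54), np.float64(57.8))
[546.63367742 -83.81701373  45.61551506] 552.7675941811369 -16.7826073344475
135 [201.8 215.  307.1 320.8] base [508.9 598.1] mid 553.51 stone [528.9 577.9] 553.43
147 [202.2 215.3 306.3 319.9] base [508.7 597.9] mid 553.33 stone [528.8 577.8] 553.31
159 [203.1 216.1 306.2 319.2] base [508.9 597.9] mid 553.43 stone [528.9 578. ] 553.46
171 [203.9 216.4 305.8 318.8] base [509.  598.1] mid 553.57 stone [528.8 578.1] 553.44
183 [204.9 217.2 304.8 317.8] base [509.2 597.9] mid 553.58 stone [528.9 577.9] 553.39
195 [205.3 217.8 304.2 317.1] base [509.  597.9] mid 553.47 stone [529.  577.8] 553.4
```

The lateral and yaw fits are within 0.1 mm. The gap to the stop is about 6 mm, so I'll shift 2 mm forward and go down in steps.

```bash
python3 -m crank '[[2,0,0,0,0],[2,0,2,0,0],[2,0,5,0,0],[2,0,8,0,0],[2,0,11,0,0],[2,0,14,0,0],[2,0,17,0,0],[2,0,18.5,0,0],[2,0,18.5,0,0],[2,0,18.5,0,0]]' | egrep 'pos|ft'; python3 -m crank '[[0,0,1,0,0],[0,0,2,0,0],[0,0,3,0,0],[0,0,4,0,0],[0,0,4,0,0]]' | egrep 'pos|ft'; python3 -c "
from h import *
tgt(552.7,-14.8)"
```

```text
eef_pos: [546.6, -81.8, 26.6]
ft_force: [0.6, -0.0, -2.8]
eef_pos: [546.6, -81.7, 22.6]
ft_force: [-0.2, -0.2, -3.2]
t 17.5 z 22.557136951932513 yaw 1.4491228914355705 dx -0.0646051422724273 dy 0.22650825878574274 turn 0.0070411605964893435 [-0.16237486 -0.19039168 -3.21002772] [-0.0498667  -0.13121768  0.03479717]
```

```bash
python3 -m crank '[[0,0,0.7,0,0],[0,0,1.4,0,0],[0,0,2,0,0],[0,0,2,0,0]]' | egrep 'pos|ft'; python3 -m crank '[[0,0,0.5,0,0],[0,0,1,0,0],[0,0,1.5,0,0],[0,0,1.5,0,0]]' | egrep 'pos|ft'; python3 -m crank '[[0,0,0.4,0,0],[0,0,0.8,0,0],[0,0,0.8,0,0]]' | egrep 'pos|ft'
```

```text
eef_pos: [546.6, -81.8, 20.6]
ft_force: [-0.2, 0.1, -2.9]
eef_pos: [546.6, -81.8, 19.1]
ft_force: [0.2, 0.3, -3.7]
eef_pos: [546.6, -81.8, 18.4]
ft_force: [0.2, -1.3, -3.6]
```

```bash
python3 -m crank '[[0,0,0.3,0,0],[0,0,0.6,0,0],[0,0,0.6,0,0]]' | egrep 'pos|ft'; python3 -m crank '[[0,0,0.3,0,0],[0,0,0.5,0,0],[0,0,0.5,0,0]]' | egrep 'pos|ft'; python3 -m crank '[[0,0,0.2,0,0],[0,0,0.4,0,0],[0,0,0.4,0,0]]' | egrep 'pos|ft'
```

```text
eef_pos: [546.7, -81.8, 17.8]
ft_force: [0.6, -0.3, -4.0]
eef_pos: [546.6, -81.8, 17.3]
ft_force: [0.9, -0.9, -3.3]
eef_pos: [546.7, -81.7, 17.2]
ft_force: [-1.6, 0.2, 1.7]
```

Touchdown on the bed at the expected height, with about 5 N. I'll release and rise.

```bash
python3 -m crank '[[0,0,0,0,60],[0,0,0,0,70],[0,0,0,0,90],[0,0,0,0,90],[0,0,0,0,90],[0,0,0,0,90],[0,0,0,0,90]]' | egrep 'pos|ft|open'; python3 -m crank '[[0,0,0,0,90],[0,0,-10,0,90],[0,0,-30,0,90],[0,0,-60,0,90],[0,0,-85,0,90],[0,0,-85,0,90],[0,0,-85,0,90]]' | egrep 'pos|ft|open|rot'
python3 - <<'E'
from h import *
c=env.read_camera('wrist');np.save('w9.npy',c,allow_pickle=True);p=env.state()["eef_pos"]
cv2.imwrite("pics/w9.png",c["img"])
g=cv2.GaussianBlur(cv2.cvtColor(c["img"],cv2.COLOR_BGR2GRAY),(3,3),0).astype(np.float32)
def edge(P0,dirn,n=8):
    t=np.arange(-n,n,.25);uv=np.array([proj(c,[*(P0[:2]+dirn*k),P0[2]]) for k in t],np.float32)
    pr=cv2.remap(g,uv[None,:,0].copy(),uv[None,:,1].copy(),1)[0];d=np.abs(pr[4:]-pr[:-4]);k=d.argmax();return round(t[k+2],2),int(d[k])
o=553.2*xx-15.3*ax
for Y in (15,30,45,60,70): print(Y,[edge(np.r_[o+ax*Y+xx*w,42],xx) for w in(-25,25)])
print("end",[edge(np.r_[o+ax*76+xx*w,42],ax) for w in(-15,0,15)])
# knob: target TCP over knob, bias of fingers: held stone (1.4,1.1) in camera terms -> pads at tool y 1.1
k=o-124*ax;print("knob world",k)
tgt(553.2-1.1,-15.3-124)
E
```

```text
eef_pos: [546.7, -81.8, 16.9]
ft_force: [0.1, -0.0, 0.7]
opening: 0.928
eef_pos: [547.2, -81.9, 103.7]
tcp_rot: [3.138, 0.001, 1.449]
ft_force: [-0.8, -0.1, -0.0]
opening: 0.948
15 [(np.float64(-4.75), 32), (np.float64(5.0), 27)]
30 [(np.float64(-4.75), 30), (np.float64(4.5), 24)]
45 [(np.float64(-4.5), 35), (np.float64(4.75), 22)]
60 [(np.float64(0.25), 19), (np.float64(-1.0), 17)]
70 [(np.float64(0.5), 20), (np.float64(-0.75), 20)]
end [(np.float64(3.5), 32), (np.float64(3.5), 40), (np.float64(3.75), 39)]
knob world [ 532.17757766 -205.47933189]
t 20.3833 z 102.4923423919183 yaw 1.4491333510069477 dx -124.5690964853739 dy -0.4275649926520937 turn 0.00764044989192112 [-0.08352291 -0.4837696  -0.4525252 ] [-0.0593122  -0.10211955 -0.00086855]
```

The stone is centred between the rails, straight to within 0.5 mm. Before moving to the knob I'll check its predicted position numerically in the fixed cameras.

```bash
python3 - <<'E'
from h import *
o=553.2*xx-15.3*ax
for n in("scene","side"):
    c=env.read_camera(n);g=cv2.cvtColor(c["img"],cv2.COLOR_BGR2GRAY)
    if n=="scene": g=cv2.cvtColor(cv2.imread("pics/scene0.png"),cv2.COLOR_BGR2GRAY)
    P=lambda x,y,z: proj(c,[*(o+xx*x+ax*y),z])
    print(n,"knob mid",P(0,-124,61),"top",P(0,-124,75),"hous",P(31,-96,42),P(-31,-152,42),P(31,-152,0),"base",P(45,-155,8),P(45,130,8),P(-45,130,8))
    u,v=P(0,-124,61).astype(int);w=g[v-14:v+18,u-18:u+18]
    for r in w[::2]: print(' '.join(f"{x:3d}" for x in r[::2]))
E
```

```text
scene knob mid [193.97650002 187.42092023] top [193.5249696  184.65575426] hous [199.10081984 198.80174409] [190.21359296 183.68849625] [185.55583761 203.83343555] base [183.0609736  205.06466899] [260.99168536 220.18753062] [266.81758665 201.19655135]
158 157 149 139 128 127 124 136 163 164 134 125 126 126 126 128 127 128
161 161 162 162 154 149 140 146 165 160 131 125 126 124 125 128 131 129
160 161 162 160 159 162 163 162 166 158 130 126 126 126 126 129 132 130
161 161 165 163 161 164 163 163 165 161 133 127 128 129 128 128 130 130
163 165 166 163 164 165 164 163 148 140 110 122 128 128 129 129 130 129
165 165 164 164 164 165 161 135  75  79  59  75 104 129 130 130 130 132
164 162 164 164 166 168 148  60  72 132 106  32  73 125 128 128 128 130
164 166 164 163 166 166 147  45  64  98  61  23  37  82 104 125 129 128
164 166 163 162 164 166 149  43  48  48  20  13  13  26  35 104 129 128
165 165 165 163 164 166 135  35  10  12  10  10  12  23  17  94 145 124
166 166 166 165 165 159  90  16   9  10  11  12  11  16  25 111 147  83
163 164 166 167 167 135  45  14  12  14  26  11   6  10
[... 1008 characters left out ...]
 158 166  94  81 135 138  85 112 175 185 185 185 211
155 146 146 166 187 180 144  80  75  79  80  76 100 171 184 185 188 216
128 127 140 181 174 119  79  74  75  76  76  75  82 136 179 184 199 224
107 105 119 154 105  73  73  74  78  76  76  76  75  83 128 177 190 218
105 105 106 117  81  73  73  76  88  81  82  77  77  78 100 171 196 221
136 104  95  86  74  72  74  76  76  78  78  77  76  76  88 151 212 224
205 129  92  89  81  74  73  75  78  77  77  76  76  77  89 123 197 224
212 171 118  95  90  83  74  74  77  77  76  77  82  98 135 188 219 225
187 184 169 122  95  92  82  75  77  76  80  94 125 179 216 225 224 225
185 187 185 172 129  96  82  79  81  88 112 158 199 225 226 225 225 225
```

Both cameras put the knob's top within about 1 px of the prediction. Next I'll move over the knob with the fingers open.

```bash
python3 -m crank '[[-30,0,0,0,95],[-70,-0.4,0,0,95],[-105,-0.4,0,0,95],[-124.5,-0.4,0,0,95],[-124.5,-0.4,0,0,95],[-124.5,-0.4,15,0,95],[-124.5,-0.4,30,0,95],[-124.5,-0.4,30,0,95],[-124.5,-0.4,30,0,95]]' | egrep 'pos|ft'
python3 -c "
from h import *
tgt(552.1,-139.3)"; python3 -m crank '[[0,0,5,0,95],[0,0,10,0,95],[0,0,15,0,95],[0,0,20,0,95],[0,0,25,0,95],[0,0,30,0,95],[0,0,30,0,95],[0,0,30,0,95]]' | egrep 'pos|ft'
```

```text
eef_pos: [530.7, -204.4, 71.0]
ft_force: [1.0, -0.3, 0.2]
t 21.2333 z 70.97518761491031 yaw 1.4495376296607705 dx -0.849536562277599 dy 0.518717619282418 turn 0.03080391050319536 [ 0.99238065 -0.34427193  0.19067458] [-0.02264024 -0.03749958  0.02625333]
eef_pos: [531.1, -205.3, 41.6]
ft_force: [0.6, -0.1, -0.4]
```

```bash
python3 -m crank '[[0,0,0,0,0],[0,0,0,0,0],[0,0,0,0,0],[0,0,0,0,0],[0,0,0,0,0],[0,0,0,0,0],[0,0,0,0,0],[0,0,0,0,0],[0,0,0,0,0],[0,0,0,0,0]]' | egrep 'pos|force|open|rot'; python3 -m crank '[[0,0,0,0,0],[0,0,0,0,0]]'; python3 -c "
from h import *
print(env.state()['moment'],env.state()['joints'])"
```

```text
eef_pos: [531.9, -205.5, 42.1]
tcp_rot: [3.14, 0.0, 1.449]
ft_force: [5.0, 0.4, -0.8]
opening: 0.457
grip_force: 30.0
t: 22.9
eef_pos: [531.9, -205.5, 42.1]
tcp_rot: [3.14, 0.0, 1.449]
ft_force: [4.9, 1.1, -0.9]
opening: 0.455
grip_force: 30.0
[ 0.02082541 -0.92866124  0.09674986] [-4.84522481e-01  6.28064563e-01  1.84455349e+00  2.30991048e-04
  6.67245531e-01 -3.63030187e-01]
```

Gripped the knob at 43 mm with 30 N. Now turning clockwise, which is positive about the tool's z.

```bash
python3 -m crank '[[0,0.7,0,2,0],[0,0.7,0,6,0],[0,0.7,0,11,0],[0,0.7,0,16,0],[0,0.7,0,21,0],[0,0.7,0,26,0],[0,0.7,0,31,0],[0,0.7,0,36,0],[0,0.7,0,40,0],[0,0.7,0,40,0]]' | egrep 'pos|force|open|rot'; python3 -c "
from h import *
print(env.state()['moment'],env.state()['joints'])"
```

```text
eef_pos: [532.4, -205.7, 42.1]
tcp_rot: [3.14, -0.0, 0.748]
ft_force: [4.8, 0.3, -1.3]
opening: 0.454
grip_force: 30.0
[-0.14597542 -0.79740931 -0.22294988] [-4.84323929e-01  6.28697890e-01  1.84294917e+00 -6.87553700e-05
  6.68489064e-01  3.38642096e-01]
```

```bash
cat > m.py <<'E'
from cell import env
s=env.state();print(round(s["t"],2),"mz",s["moment"].round(3),"yaw",s["tcp_rot"][2].round(3),s["ft_force"].round(1),s["opening"].round(3))
E
python3 -m crank '[[0,0,0,4,0],[0,0,0,8,0],[0,0,0,8,0]]'>/dev/null; python3 m.py; python3 -m crank '[[0,0,0,4,0],[0,0,0,8,0],[0,0,0,8,0]]'>/dev/null; python3 m.py; python3 -m crank '[[0,0,0,4,0],[0,0,0,4,0]]' >/dev/null; python3 m.py
```

```text
Traceback (most recent call last):
  File "m.py", line 2, in <module>
    s=env.state();print(round(s["t"],2),"mz",s["moment"].round(3),"yaw",s["tcp_rot"][2].round(3),s["ft_force"].round(1),s["opening"].round(3))
                                                                                                                        ^^^^^^^^^^^^^^^^^^
AttributeError: 'float' object has no attribute 'round'
Traceback (most recent call last):
  File "m.py", line 2, in <module>
    s=env.state();print(round(s["t"],2),"mz",s["moment"].round(3),"yaw",s["tcp_rot"][2].round(3),s["ft_force"].round(1),s["opening"].round(3))
                                                                                                                        ^^^^^^^^^^^^^^^^^^
AttributeError: 'float' object has no attribute 'round'
Traceback (most recent call last):
  File "m.py", line 2, in <module>
    s=env.state();print(round(s["t"],2),"mz",s["moment"].round(3),"yaw",s["tcp_rot"][2].round(3),s["ft_force"].round(1),s["opening"].round(3))
                                                                                                                        ^^^^^^^^^^^^^^^^^^
AttributeError: 'float' object has no attribute 'round'
```

```bash
sed -i 's/,s\["opening"\].round(3)//' m.py; python3 m.py
python3 -m crank '[[0,0,0,3,0],[0,0,0,3,0]]'>/dev/null; python3 m.py; python3 -m crank '[[0,0,0,3,0],[0,0,0,3,0]]'>/dev/null; python3 m.py; python3 -m crank '[[0,0,0,3,0],[0,0,0,3,0]]' >/dev/null; python3 m.py
```

```text
24.4 mz [-0.222 -0.904 -0.047] yaw 0.401 [ 4.6 -2.7 -0.8]
24.57 mz [-0.385 -0.968  0.034] yaw 0.349 [ 5.2 -1.9 -1.2]
24.73 mz [-0.396 -0.927  0.048] yaw 0.297 [ 5.5 -2.7 -1.8]
24.9 mz [-0.325 -0.899  0.031] yaw 0.245 [ 5.4 -2.4 -1.9]
```

```bash
python3 -m crank '[[0,0,0,3,0],[0,0,0,3,0]]'>/dev/null; python3 m.py; python3 -m crank '[[0,0,0,3,0],[0,0,0,3,0]]'>/dev/null; python3 m.py; python3 -m crank '[[0,0,0,3,0],[0,0,0,3,0]]' >/dev/null; python3 m.py;  python3 -m crank '[[0,0,0,3,0],[0,0,0,3,0]]' >/dev/null; python3 m.py
```

```text
25.07 mz [-0.403 -0.976  0.06 ] yaw 0.193 [ 5.3 -3.  -1.4]
25.23 mz [-0.404 -0.93   0.103] yaw 0.14 [ 5.5 -3.2 -2. ]
25.4 mz [-0.476 -0.982  0.09 ] yaw 0.088 [ 4.7 -2.9 -0.8]
25.57 mz [-0.523 -0.895  0.186] yaw 0.036 [ 6.3 -4.5 -1.8]
```

```bash
python3 -m crank '[[0,0,0,3,0],[0,0,0,3,0]]'>/dev/null; python3 m.py; python3 -m crank '[[0,0,0,3,0],[0,0,0,3,0]]'>/dev/null; python3 m.py; python3 -m crank '[[0,0,0,3,0],[0,0,0,3,0]]' >/dev/null; python3 m.py;  python3 -m crank '[[0,0,0,3,0],[0,0,0,3,0]]' >/dev/null; python3 m.py
```

```text
25.73 mz [-0.55  -0.88   0.144] yaw -0.017 [ 5.9 -3.5 -1. ]
25.9 mz [-0.593 -0.921  0.216] yaw -0.069 [ 5.5 -3.5 -2.8]
26.07 mz [-0.614 -0.913  0.206] yaw -0.121 [ 5.6 -4.1 -1.1]
26.23 mz [-0.73  -0.871  0.171] yaw -0.174 [ 4.7 -5.7 -1.8]
```

```bash
python3 -m crank '[[0,0,0,3,0],[0,0,0,3,0]]'>/dev/null; python3 m.py; python3 -m crank '[[0,0,0,3,0],[0,0,0,3,0]]'>/dev/null; python3 m.py; python3 -m crank '[[0,0,0,3,0],[0,0,0,3,0]]' >/dev/null; python3 m.py;  python3 -m crank '[[0,0,0,3,0],[0,0,0,3,0]]' >/dev/null; python3 m.py; python3 - <<'E'
from h import *
for n in ("scene","side"): cv2.imwrite(f"pics/{n}5.png",env.read_camera(n)["img"])
print(env.state()["joints"],env.state()["eef_pos"])
E
```

```text
26.4 mz [-0.729 -0.88   0.183] yaw -0.226 [ 4.8 -5.3 -2.8]
26.57 mz [-0.808 -0.849  0.205] yaw -0.278 [ 4.5 -4.5 -1.3]
26.73 mz [-0.817 -0.872  0.159] yaw -0.331 [ 4.1 -4.9 -2.1]
26.9 mz [-0.853 -0.824  0.125] yaw -0.383 [ 4.6 -5.2 -1.7]
[-4.85008323e-01  6.28834868e-01  1.84250783e+00 -9.49088565e-04
  6.67709581e-01  1.46735700e+00] [ 532.60851866 -206.37632959   42.12813209]
```

```bash
python3 - <<'E'
from h import *
o=553.2*xx-15.3*ax
c=env.read_camera("wrist");cv2.imwrite("pics/w10.png",c["img"])
P=lambda c,x,y,z: proj(c,[*(o+xx*x+ax*y),z])
print([P(c,0,y,42).round() for y in(-90,-75,0,75,95)],[P(c,w,0,42).round() for w in (-25,25)])
for n in("scene","side"):
    im=cv2.cvtColor(cv2.imread(f"pics/{n}5.png"),cv2.COLOR_BGR2GRAY).astype(np.float32);cc=env.read_camera(n)
    for x in (-10,10):
        ys=np.arange(-110,105,2.);uv=np.array([P(cc,x,y,40) for y in ys],np.float32)
        pr=cv2.remap(im,uv[None,:,0].copy(),uv[None,:,1].copy(),1)[0].astype(int)
        print(n,x,' '.join(f"{int(y)}:{v}" for y,v in zip(ys,pr) if y<-60 or y>60))
E
```

```text
[array([213., 244.]), array([193., 248.]), array([ 98., 271.]), array([ 14., 290.]), array([ -6., 294.])] [array([111., 299.]), array([ 83., 241.])]
scene -10 -110:5 -108:6 -106:7 -104:9 -102:11 -100:13 -98:15 -96:16 -94:24 -92:33 -90:45 -88:55 -86:64 -84:73 -82:85 -80:99 -78:115 -76:127 -74:135 -72:134 -70:128 -68:118 -66:107 -64:100 -62:95 62:104 64:106 66:107 68:108 70:107 72:106 74:105 76:103 78:104 80:112 82:127 84:147 86:155 88:158 90:148 92:136 94:119 96:105 98:95 100:89 102:86 104:81
scene 10 -110:17 -108:14 -106:11 -104:9 -102:11 -100:13 -98:12 -96:14 -94:20 -92:31 -90:47 -88:64 -86:80 -84:95 -82:110 -80:124 -78:136 -76:140 -74:143 -72:136 -70:127 -68:117 -66:108 -64:101 -62:99 62:109 64:110 66:110 68:110 70:109 72:108 74:106 76:102 78:99 80:104 82:116 84:135 86:153 88:154 90:150 92:132 94:110 96:84 98:68 100:57 102:58 104:59
side -10 -110:68 -108:68 -106:68 -104:70 -102:75 -100:86 -98:98 -96:113 -94:127 -92:140 -90:152 -88:159 -86:167 -84:173 -82:174 -80:173 -78:169 -76:160 -74:151 -72:143 -70:137 -68:135 -66:134 -64:135 -62:136 62:144 64:146 66:148 68:149 70:151 72:152 74:155 76:160 78:165 80:169 82:171 84:167 86:159 88:150 90:139 92:132 94:129 96:130 98:146 100:164 102:183 104:198
side 10 -110:69 -108:69 -106:68 -104:69 -102:69 -100:68 -98:68 -96:68 -94:69 -92:72 -90:75 -88:87 -86:100 -84:113 -82:126 -80:137 -78:146 -76:144 -74:142 -72:139 -70:137 -68:136 -66:136 -64:137 -62:138 62:150 64:151 66:152 68:152 70:153 72:153 74:155 76:159 78:163 80:166 82:168 84:163 86:155 88:143 90:131 92:124 94:120 96:120 98:138 100:158 102:179 104:196
```

```bash
python3 - <<'E'
from h import *
print(env.state()["opening"],env.state()["grip_force"])
o=553.2*xx-15.3*ax
P=lambda c,x,y,z: proj(c,[*(o+xx*x+ax*y),z])
cc=env.read_camera("scene")
ys=np.arange(-115,110,1.)
def prof(f,x):
    im=cv2.cvtColor(cv2.imread(f),cv2.COLOR_BGR2GRAY).astype(np.float32);uv=np.array([P(cc,x,y,35) for y in ys],np.float32)
    return cv2.remap(im,uv[None,:,0].copy(),uv[None,:,1].copy(),1)[0]
for x in(-15,-8,0,8,15):
    a,b=prof("pics/scene0.png",x),prof("pics/scene5.png",x)
    out=[]
    for q in(a,b):
        m=(ys>-98)&(ys<-60);k=ys[m][q[m].argmax()];g=np.gradient(q);mm=(ys>-105)&(ys<k);out+=[k,ys[mm][g[mm].argmax()]]
    s=(ys>72)&(ys<98);out+=[ys[s][a[s].argmax()],ys[s][b[s].argmax()]]
    print(x,out)
E
```

```text
0.4523939614833013 29.98957335948944
-15 [np.float64(-83.0), np.float64(-92.0), np.float64(-75.0), np.float64(-81.0), np.float64(86.0), np.float64(86.0)]
-8 [np.float64(-81.0), np.float64(-91.0), np.float64(-74.0), np.float64(-82.0), np.float64(87.0), np.float64(86.0)]
0 [np.float64(-82.0), np.float64(-91.0), np.float64(-75.0), np.float64(-84.0), np.float64(87.0), np.float64(87.0)]
8 [np.float64(-83.0), np.float64(-92.0), np.float64(-76.0), np.float64(-88.0), np.float64(86.0), np.float64(86.0)]
15 [np.float64(-84.0), np.float64(-90.0), np.float64(-77.0), np.float64(-90.0), np.float64(87.0), np.float64(87.0)]
```

The jaw has moved about 7.5 mm and is on the stone, which is against the stop. The torque readings taken after settling are contaminated by friction reversal, so I'll sample while moving, in small turns.

```bash
sed -i 's/,s\["ft_force"\].*/,s["ft_force"].round(1),round(s["opening"],4),"tau6",s["tau"][5].round(3))/' m.py
for i in 1; do python3 -m crank '[[0,0,0,1,0],[0,0,0,2,0]]'>/dev/null; python3 m.py; python3 -m crank '[[0,0,0,1,0],[0,0,0,2,0]]'>/dev/null; python3 m.py; python3 -m crank '[[0,0,0,1,0],[0,0,0,2,0]]' >/dev/null; python3 m.py;  python3 -m crank '[[0,0,0,1,0],[0,0,0,2,0]]' >/dev/null; python3 m.py; done
```

```text
27.37 mz [-0.885 -0.85   0.268] yaw -0.416 [ 4.7 -5.1 -2.8] 0.4528 tau6 -0.086
27.53 mz [-0.907 -0.893  0.411] yaw -0.451 [ 3.6 -6.6 -2.3] 0.4556 tau6 0.04
27.7 mz [-0.911 -0.764  0.374] yaw -0.485 [ 5.6 -6.3 -2.7] 0.455 tau6 0.058
27.87 mz [-1.016 -0.802  0.377] yaw -0.52 [ 3.9 -6.3 -2.3] 0.4551 tau6 0.074
```

```bash
for i in 1; do python3 -m crank '[[0,0,0,1,0],[0,0,0,2,0]]'>/dev/null; python3 m.py; python3 -m crank '[[0,0,0,1,0],[0,0,0,2,0]]'>/dev/null; python3 m.py; python3 -m crank '[[0,0,0,1,0],[0,0,0,2,0]]' >/dev/null; python3 m.py;  python3 -m crank '[[0,0,0,1,0],[0,0,0,2,0]]' >/dev/null; python3 m.py; done
```

```text
28.03 mz [-1.041 -0.802  0.419] yaw -0.555 [ 4.2 -6.7 -1.4] 0.4546 tau6 0.091
28.2 mz [-1.075 -0.804  0.389] yaw -0.59 [ 4.8 -8.2 -1.8] 0.4566 tau6 0.107
28.37 mz [-1.064 -0.744  0.489] yaw -0.625 [ 4.3 -7.2 -2.1] 0.4535 tau6 0.122
28.53 mz [-1.105 -0.733  0.44 ] yaw -0.66 [ 4.6 -6.6 -2.4] 0.4496 tau6 0.136
```

The low-noise joint-6 torque is rising steadily, so the load is building and the knob hasn't slipped yet.

```bash
for i in 1; do python3 -m crank '[[0,0,0,1,0],[0,0,0,2,0]]'>/dev/null; python3 m.py; python3 -m crank '[[0,0,0,1,0],[0,0,0,2,0]]'>/dev/null; python3 m.py; python3 -m crank '[[0,0,0,1,0],[0,0,0,2,0]]' >/dev/null; python3 m.py;  python3 -m crank '[[0,0,0,1,0],[0,0,0,2,0]]' >/dev/null; python3 m.py; done
```

```text
28.7 mz [-1.158 -0.705  0.513] yaw -0.695 [ 3.7 -6.5 -3. ] 0.4565 tau6 0.146
28.87 mz [-1.199 -0.659  0.498] yaw -0.73 [ 3.7 -6.9 -2. ] 0.453 tau6 0.125
29.03 mz [-1.188 -0.721  0.41 ] yaw -0.765 [ 3.4 -7.5 -2.3] 0.4527 tau6 0.058
29.2 mz [-1.249 -0.653  0.261] yaw -0.8 [ 3.3 -7.4 -1.6] 0.4549 tau6 -0.05
```

The torque peaked at 0.51 and is now dropping sharply: the first click is under way. I'll carry on gently into the detent.

```bash
for i in 1; do python3 -m crank '[[0,0,0,1,0],[0,0,0,2,0]]'>/dev/null; python3 m.py; python3 -m crank '[[0,0,0,1,0],[0,0,0,2,0],[0,0,0,3,0],[0,0,0,4,0]]'>/dev/null; python3 m.py; python3 -m crank '[[0,0,0,1,0],[0,0,0,2,0],[0,0,0,3,0],[0,0,0,4,0]]' >/dev/null; python3 m.py;  python3 -m crank '[[0,0,0,1,0],[0,0,0,2,0],[0,0,0,3,0],[0,0,0,4,0]]' >/dev/null; python3 m.py; done
```

```text
29.37 mz [-1.267 -0.6    0.145] yaw -0.835 [ 2.7 -8.4 -2. ] 0.4565 tau6 -0.177
29.7 mz [-1.261 -0.537  0.253] yaw -0.905 [ 2.6 -7.7 -2.3] 0.4539 tau6 -0.203
30.03 mz [-1.315 -0.464  0.398] yaw -0.974 [ 2.  -7.8 -2.1] 0.454 tau6 0.038
30.37 mz [-1.327 -0.459  0.4  ] yaw -1.044 [ 1.8 -9.  -1.2] 0.458 tau6 0.072
```

The torque fell to 0.145 and then rose to 0.40 against the next detent, so one click is complete. Releasing and retreating.

```bash
python3 -m crank '[[0,0,0,0,95],[0,0,0,0,95],[0,0,0,0,95],[0,0,0,0,95],[0,0,0,0,95],[0,0,0,0,95],[0,0,0,0,95],[0,0,0,0,95],[0,0,0,0,95],[0,0,0,0,95]]' | egrep 'ft|open'; python3 -m crank '[[0,0,-5,0,95],[0,0,-20,0,95],[0,0,-50,0,95],[0,0,-85,0,95],[0,0,-110,0,95],[0,0,-130,0,95],[0,0,-130,0,95],[0,0,-130,0,95]]'; python3 - <<'E'
from h import *
o=553.2*xx-15.3*ax
P=lambda c,x,y,z: proj(c,[*(o+xx*x+ax*y),z])
cc=env.read_camera("scene");im=cc["img"];cv2.imwrite("pics/scene6.png",im)
g0=cv2.cvtColor(cv2.imread("pics/scene5.png"),cv2.COLOR_BGR2GRAY).astype(np.float32);g=cv2.cvtColor(im,cv2.COLOR_BGR2GRAY).astype(np.float32)
ys=np.arange(-95,100,5.)
for G in(g0,g):
    uv=np.array([P(cc,5,y,42) for y in ys],np.float32);print(cv2.remap(G,uv[None,:,0].copy(),uv[None,:,1].copy(),1)[0].astype(int))
E
```

```text
ft_force: [-0.3, 0.3, -1.1]
opening: 0.996
t: 31.87
eef_pos: [532.0, -205.5, 173.0]
tcp_rot: [-3.14, -0.002, -1.047]
ft_force: [-0.4, -0.4, -0.6]
opening: 0.997
grip_force: 0.0
[ 14  34  67 104 133 132 106  96  97  97  97  98  99 102 102 103 103 102
 102 101  99 101 102 100  98  96  96  97  96  98 103 109 111 110 104  99
 137 151 101]
[ 15  33  66 108 146 143 116 106 106 106 105 102 100 102 104 101 100 100
  99  98  97  97  98  97  96  94  94  94  95  95  99 105 105 102  95  89
 122 133  93]
```

```bash
python3 -c "
from cell import env
print(env.job_done())"
```

```text
the job is handed in; nothing more can be done
None
```

The job is handed in: the large stone lies flat between the rails and is clamped against the end stop. The knob went through one click, judged from the torque peaking near 0.5 N m and dropping sharply. The gripper is open and clear, and nothing else was touched. The run's verdict was not shown.

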